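# Step test of printing blocks on an exposure unit

## Robot

A 6-joint arm with a two-finger parallel gripper is mounted at the origin on the work surface. World frame = base frame: x ahead of the robot, y to its left, z up, the work surface at z = 0. Lengths are in m, angles in degrees, forces in N, time in s.
With the tool pointing down it reaches from about 0.35 to 0.875 m from the base axis. Payload 4.2 kg.
Tool frame: the origin (TCP) lies midway between the tips of the shut fingers; the grasp point (between the pads) lies 19 mm behind it; y points along the fingers, z is the direction in which the jaws open and shut, and the axes are right-handed (so a half turn about y gives the same grasp; the last joint's range is limited). The gripper opens to 87 mm and grips with 3 to 60 N. Pads are 19 mm wide; open, the fingers measure 117 mm over their backs; the gripper's body (75 mm by 190 mm) begins 51 mm behind the grasp point.
Start: joints at [84.03, 22.042, 0.453, 0, -68.411, -14.817], TCP at [0.222, 0.584, 0.223] pointing down, gripper open.
Joint ranges: [-179.83, 179.83], [-69.29, 118.12], [-61.27, 80.66], [-181.25, 117.63], [-171.15, -9.14], [-177.46, 177.46]. Speed limits (degrees/s): [159.86, 159.86, 180, 180, 180, 180].

## Interface

Orientations are given as [roll, pitch, yaw] about the fixed x, y, z axes, in that order (R = Rz(yaw) Ry(pitch) Rx(roll)).
In Python, from workcell import env gives the robot as it stands. The module is installed in compiled form; this text tells all that it offers. Calls block until the motion is done:
- env.goto(position, orientation): joint-space move of the TCP to a pose.
- env.move_straight(position, rotation=None, rate=0.15, force_limit=None): straight line of the TCP; rotation=None keeps the orientation; rate is the mean speed in m/s. With force_limit (N) it stops when the force on the tool has changed by that much, and returns True; else False.
- env.set_joints(angles): joint-space move.
- env.gripper_to(opening, grasp_force=None): opening from 0.0 (shut) to 1.0 (fully open); grasp_force is the grip in N (None keeps the last); returns when the fingers have stopped.
- env.dwell(seconds).
- env.inverse_kinematics(position, orientation): joint angles nearest the present ones, or None.
- env.read_state(): the state.
- env.grab_frame(name): name is "scene" or "top" or "wrist"; returns a dict with "image" (420x560x3 uint8, blue, green, red), "fx", "fy", "cx", "cy" (pixels), "D" ([k1, k2, p1, p2, k3] as OpenCV has them; the pictures are not rectified), "position" and "orientation" of the camera in the world. Camera axes: x right, y up, looking along -z (the intrinsics and any distortion apply to the point x, -y, -z); pixel columns grow to the right and rows downward; lengths in m; the calibration is good to about 2 mm. A picture is of the moment at which its call begins. There is no depth.
A pose or a line that the arm cannot do raises env.Unreachable and nothing moves.
- env.close_job(): hands the job in, once; it reports no verdict.
Trained networks look in a picture, given as the dict that the camera call returned (one of the last four; its "shot" number tells which), for a name from the list of things; names that differ only in an ending like _2 or _b are one class to them, and where a whole thing is asked for, a point or a joint stands for the part that bears it (a point fixed in the world has none). Each returns a list of dicts, best first, with "score" (0 to 1); they miss things now and then, are a little off and sometimes report something else, mostly with a low value. They report only what shows in the picture. A call takes as long as a camera call.
- env.search_frame(picture, thing): "xyz" ([x, y, z] in m, in world coordinates, good to about 4 mm: the middle of the surface that is visible of it).
- env.trace(picture, thing): "mask" (420x560 bool, what is visible of it).
The state is a dict: "clock": time; "joint_positions": joint angles; "qvel": joint speeds; "joint_torque": joint torques, N m; "position": TCP position; "tool_rot": TCP orientation; "force": force on the tool from outside, world axes, zero at the start; "wrist_torque": the same for the moment, N m; "opening": opening from 0.0 (shut) to 1.0 (fully open).
Only numpy, scipy, OpenCV 4.12 (cv2) and the standard library are available. Lean on these libraries where they do the work, as an engineer would, in place of code of your own. Each camera call takes 0.05 s, during which the arm holds its last target.

## Task

Run a step test on the exposure unit: first slide its shutter shut, then turn over each printing block that is on the table and lay it flat on the unit's glass window, polymer face down and wholly on the glass. With all of them loaded, slide the shutter on to its half-open stop and leave it clicked there for at least three seconds, then on to its fully open stop for at least three seconds more, and finally slide it shut again, with the blocks still lying in place. Leave the ink tin and the water glass standing where they are.

Things in the scene. Friction and masses are not known exactly. Their poses are not given: they have to be found in the camera images.
- unit: exposure unit: fixed grey sheet-metal light box, 330 (x) x 420 (y) x 85 mm high, flat-topped. Origin: centre of its underside; +x points away from the robot, +y to the robot's left (turned up to 9 degrees). Glass window in the left front part of its top, the shutter's black knob on the right part
- window (a point): centre of the glass window, on the glass, 85 mm above the table, axes as the unit's. Window 124 mm (x) by 270 mm (y), edged in black, flush with the deck; bears hand and blocks. Three blocks fit in a row along y, 95 mm apart. Deck goes on level 28 mm in front, 178 mm behind, 35 mm left, 115 mm right of it
- shutter (a joint): travel (m) of the aluminium shutter under the glass, moved by its knob along the unit's +x: stops at 0 shut (hard end, nearest robot), 0.062 half open, 0.124 fully open (hard end). Spring detents: 8.5 N out of a stop or, over a ridge 6 mm from it, into one; clicked in it has 1 mm play (within 3.5 mm counts). Between stops 2 N slides it and it stays put. Starts open, not always at a stop
- shutter_knob (a point): on the axis of the black knob, 30 mm above the unit's top, at gripping height. The knob is an upright cylinder 22 mm across, from 8 to 45 mm above the top, and moves with the shutter. Under it a steel carriage plate (34 mm in x) up to 8 mm above the top; 35 mm to its right (-y) a brass detent barrel 14 mm across, up to 23 mm above the top
- block1: square printing block, 60 x 60 x 14 mm, about 60 g, loose: 12 mm brown MDF mount with a 2 mm light-sensitive polymer plate (54 x 54 mm, pale grey-green, black drawn lines) central on one side. Origin: centre of the bare MDF back; +z points out through the polymer face (up at the start), x and y along its sides. Can stand on any edge. None if absent
- block2: square printing block, 60 x 60 x 14 mm, about 60 g, loose: 12 mm brown MDF mount with a 2 mm light-sensitive polymer plate (54 x 54 mm, pale grey-green, black drawn lines) central on one side. Origin: centre of the bare MDF back; +z points out through the polymer face (up at the start), x and y along its sides. Can stand on any edge. None if absent
- block3: square printing block, 60 x 60 x 14 mm, about 60 g, loose: 12 mm brown MDF mount with a 2 mm light-sensitive polymer plate (54 x 54 mm, pale grey-green, black drawn lines) central on one side. Origin: centre of the bare MDF back; +z points out through the polymer face (up at the start), x and y along its sides. Can stand on any edge. None if absent
- tin: small round aluminium ink tin, 56 mm across, 34 mm high, loose on the table among the blocks. Origin: centre of its underside, z up
- jar: water glass, 72 mm across the rim, 95 mm high, loose, on the table just right of the unit's rear part. Origin: centre of its underside, z up

How it is judged (in metres and radians):
On the way, in this order (a step that is already met when the one before it is completed fails the run):
1. the shutter is shut, before the blocks are loaded (value of joint shutter between -0.0035 and 0.0035 m), for 0.3 s.
2. with the shutter shut, every block lies flat on the glass window, polymer face down (all of step 1 and x of block1 in the frame of window between -0.034 and 0.034 m and y of block1 in the frame of window between -0.107 and 0.107 m and z of block1 in the frame of window between 0.01 and 0.018 m and angle between each of block1, block2, block3's own z axis and vertical above 3.02 rad and x of block2 in the frame of window between -0.034 and 0.034 m and y of block2 in the frame of window between -0.107 and 0.107 m and z of block2 in the frame of window between 0.01 and 0.018 m and x of block3 in the frame of window between -0.034 and 0.034 m and y of block3 in the frame of window between -0.107 and 0.107 m and z of block3 in the frame of window between 0.01 and 0.018 m and linear speed of each of block1, block2, block3 below 0.03 m/s), for 0.3 s.
3. the shutter stays clicked in at its half-open stop for 3 s, the blocks in place (value of joint shutter between 0.0585 and 0.0655 m and x of block1 in the frame of window between -0.034 and 0.034 m and y of block1 in the frame of window between -0.107 and 0.107 m and z of block1 in the frame of window between 0.01 and 0.018 m and angle between each of block1, block2, block3's own z axis and vertical above 3.02 rad and x of block2 in the frame of window between -0.034 and 0.034 m and y of block2 in the frame of window between -0.107 and 0.107 m and z of block2 in the frame of window between 0.01 and 0.018 m and x of block3 in the frame of window between -0.034 and 0.034 m and y of block3 in the frame of window between -0.107 and 0.107 m and z of block3 in the frame of window between 0.01 and 0.018 m), for 3 s.
4. the shutter stays clicked in at its fully open stop for 3 s, the blocks in place (value of joint shutter between 0.1205 and 0.1275 m and x of block1 in the frame of window between -0.034 and 0.034 m and y of block1 in the frame of window between -0.107 and 0.107 m and z of block1 in the frame of window between 0.01 and 0.018 m and angle between each of block1, block2, block3's own z axis and vertical above 3.02 rad and x of block2 in the frame of window between -0.034 and 0.034 m and y of block2 in the frame of window between -0.107 and 0.107 m and z of block2 in the frame of window between 0.01 and 0.018 m and x of block3 in the frame of window between -0.034 and 0.034 m and y of block3 in the frame of window between -0.107 and 0.107 m and z of block3 in the frame of window between 0.01 and 0.018 m), for 3 s.
At the end, for the whole second after the job is handed in: the shutter is within 3.5 mm of shut; every block present lies still and flat (within 7 degrees) on the glass itself, polymer face down, its centre within 34 mm (across) and 107 mm (along) of the window's centre, so that it is wholly on the glass; tin and water glass stand upright (all of step 2 and angle between each of tin, jar's own z axis and vertical below 0.2 rad); the robot touches nothing.
It fails at once if the ink tin is pushed more than 5 cm from its place or knocked over (distance of tin from where it was at the start of the episode above 0.05 m or angle between tin's own z axis and vertical above 0.5 rad).
It fails at once if the water glass is pushed more than 5 cm from its place or knocked over (distance of jar from where it was at the start of the episode above 0.05 m or angle between jar's own z axis and vertical above 0.5 rad).
Of block1, block2, block3 only 2 to 3 are there at a start; the rules pass over those that are not, and their reading is None.
At some moment in a run one of block1, block2, block3 may be knocked a few centimetres aside while the robot is not near it.
Once in a run the grip may slacken for a moment while it holds something.
It also fails if it takes over 210 s, if anything falls off the work surface, if the arm or the gripper's body presses on something with over 40 N, if the wrist force passes 120 N, or if a joint passes its speed limit or range.

## Working session

There is one attempt and no reset: what is moved stays moved. The work goes in short steps, each a Python script; the robot and the scene stay as the last script left them, time stands still between calls to the robot, and variables do not carry over. Pictures are saved under pics/ and viewed, and the job is handed in when it is done.

```bash
mkdir -p pics; cat > h.py <<'E'
import numpy as np, cv2
from workcell import env
from scipy.spatial.transform import Rotation as R
def camRT(p):
    return np.array(p["position"]), p["orientation"]
def save(p,n): cv2.imwrite("pics/"+n+".png",p["image"])
E
python3 - <<'E'
from h import *
s=env.read_state(); print({k:np.round(v,3) for k,v in s.items()})
for n in ("scene","top","wrist"):
    p=env.grab_frame(n); save(p,"a_"+n); print(n,{k:p[k] for k in p if k!="image"})
    for t in ("unit","shutter_knob","block1","tin","jar"):
        print(t,[(round(d["score"],2),np.round(d["xyz"],3).tolist()) for d in env.search_frame(p,t)])
E
```

```text
{'clock': np.float64(0.0), 'joint_positions': array([ 8.4031e+01,  2.2091e+01,  3.8100e-01, -3.0000e-02, -6.8412e+01,
       -1.4817e+01]), 'qvel': array([-0.102,  0.057, -0.051,  0.053, -0.039, -0.008]), 'joint_torque': array([ 0.0000e+00, -3.9066e+01,  1.8740e+01,  4.2200e+00,  1.1000e-02,
       -0.0000e+00]), 'position': array([0.222, 0.584, 0.221]), 'tool_rot': array([-8.98740e+01,  4.00000e-03,  1.59203e+02]), 'force': array([-0.222, -0.586,  0.246]), 'wrist_torque': array([0.018, 0.023, 0.04 ]), 'opening': np.float64(1.002)}
scene {'fx': 478.4629719323461, 'fy': 478.4629719323461, 'cx': 291.8969592809266, 'cy': 207.49241090352717, 'D': array([0.04482809, 0.        , 0.        , 0.        , 0.        ]), 'position': array([0.86866573, 0.40087878, 0.99914475]), 'orientation': array([ 33.55258547,  -0.39816664, 151.51800775]), 'shot': 1}
unit [(0.57, [0.643, 0.152, 0.088])]
shutter_knob [(0.91, [0.666, -0.026, 0.092])]
block1 [(0.84, [0.576, -0.405, 0.013]), (0.71, [0.603, -0.208, 0.015]), (0.56, [0.432, -0.385, 0.012])]
tin []
jar [(0.88, [0.763, -0.218, 0.063])]
top {'fx': 402.
[... 254 characters left out ...]
[ 1.26634959e+01,  7.05890124e-02, -8.13675823e+01]), 'shot': 2}
unit [(0.57, [0.636, 0.122, 0.084])]
shutter_knob [(0.86, [0.65, -0.045, 0.094])]
block1 [(0.84, [0.427, -0.389, 0.015]), (0.82, [0.596, -0.217, 0.015]), (0.72, [0.571, -0.407, 0.014])]
tin [(0.82, [0.43, -0.221, 0.037])]
jar [(0.82, [0.786, -0.21, 0.058])]
wrist {'fx': 318.2666622340315, 'fy': 318.2666622340315, 'cx': 279.3391590077669, 'cy': 211.11304755368215, 'D': array([-0.03528902,  0.        ,  0.        ,  0.        ,  0.        ]), 'position': array([0.29226206, 0.55680155, 0.38498122]), 'orientation': array([-1.61553684e+01,  1.27700890e-02, -1.10747693e+02]), 'shot': 3}
unit []
shutter_knob []
block1 []
tin []
jar []
```

View pics/a_scene.png

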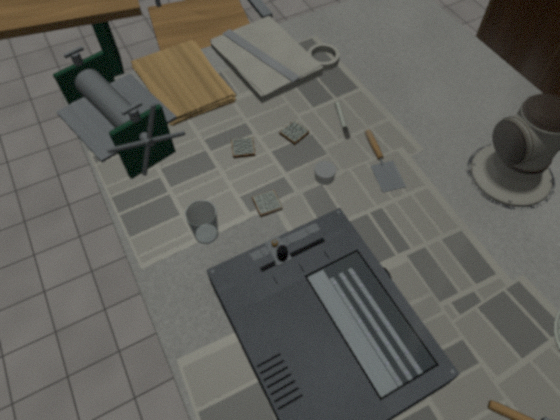

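View pics/a_top.png

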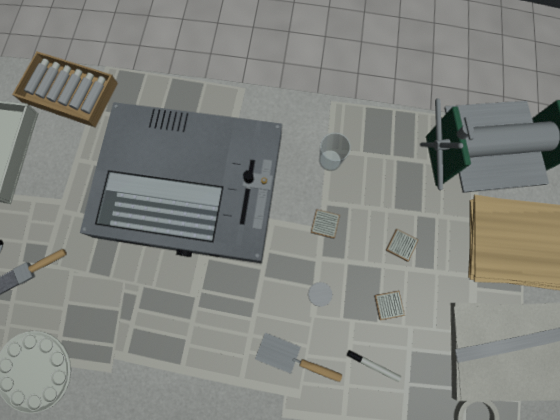

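View pics/a_wrist.png

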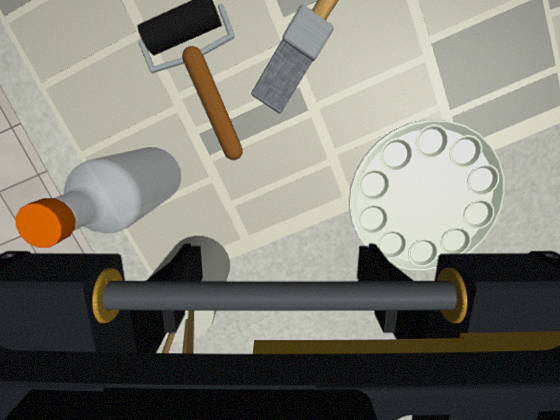

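```bash
cat >> h.py <<'E'
def pix2plane(p,uv,z):
    K=np.array([[p["fx"],0,p["cx"]],[0,p["fy"],p["cy"]],[0,0,1.]])
    q=cv2.undistortPoints(np.array(uv,float).reshape(-1,1,2),K,p["D"]).reshape(-1,2)
    d=np.c_[q[:,0],-q[:,1],-np.ones(len(q))]
    d=d@R.from_euler("xyz",p["orientation"],degrees=True).as_matrix().T
    o=np.array(p["position"]); t=(z-o[2])/d[:,2]
    return (o+d*t[:,None])[:,:2]
def proj(p,X):
    K=np.array([[p["fx"],0,p["cx"]],[0,p["fy"],p["cy"]],[0,0,1.]])
    c=(np.atleast_2d(X)-np.array(p["position"]))@R.from_euler("xyz",p["orientation"],degrees=True).as_matrix()
    c=c*[1,-1,-1]
    return cv2.projectPoints(c,np.zeros(3),np.zeros(3),K,p["D"])[0].reshape(-1,2)
E
python3 - <<'E'
from h import *
p=env.grab_frame("top")
im=p["image"]
cv2.imwrite("pics/z1.png",cv2.resize(im[95:270,75:290],None,fx=3.4,fy=3.4,interpolation=cv2.INTER_CUBIC))
s=env.grab_frame("scene")
cv2.imwrite("pics/z2.png",cv2.resize(s["image"][200:420,200:470],None,fx=2.7,fy=2.7,interpolation=cv2.INTER_CUBIC))
for n,q in (("top",p),("scene",s)):
  for t in ("unit","block1","tin"):
    for d in env.trace(q,t):
        m=d["mask"].astype(np.uint8)
        c=max(cv2.findContours(m,0,2)[0],key=cv2.contourArea)
        z=.085 if t=="unit" else .014 if t=="block1" else .034
        w=pix2plane(q,c.reshape(-1,2),z).astype(np.float32)
        (cx,cy),(a,b),an=cv2.minAreaRect(w*1000)
        print(n,t,round(d["score"],2),m.sum(),np.round([cx,cy,a,b,an],1))
E
```

```text
top unit 0.78 24876 [6.380e+02 1.316e+02 3.436e+02 4.257e+02 2.000e-01]
top block1 0.91 698 [ 425.8 -388.8   61.    65.6   18. ]
top block1 0.91 548 [ 574.5 -406.7   59.6   58.2   71.4]
top tin 0.94 463 [ 429.2 -219.6   52.9   53.9   52.7]
scene unit 0.65 32899 [643.5 135.  338.4 425.1   0. ]
scene block1 0.86 585 [ 599.3 -211.    70.7   64.2   84.7]
scene block1 0.71 426 [ 428.1 -387.    67.5   65.7   18.5]
scene block1 0.61 442 [ 575.4 -404.6   70.4   61.1   67.9]
scene tin 0.61 412 [ 433.1 -213.6   73.9   53.8   60.1]
scene tin 0.36 427 [ 582.4 -387.4   66.6   59.    70.4]
```

View pics/z1.png

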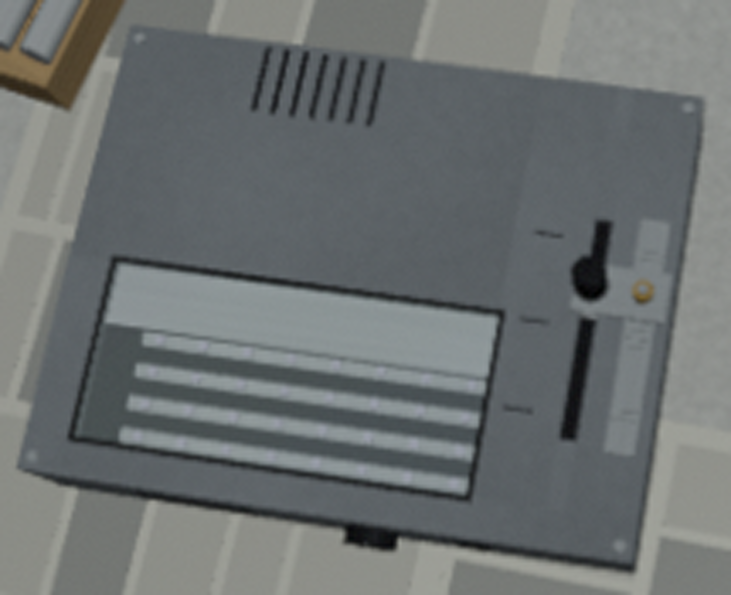

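View pics/z2.png

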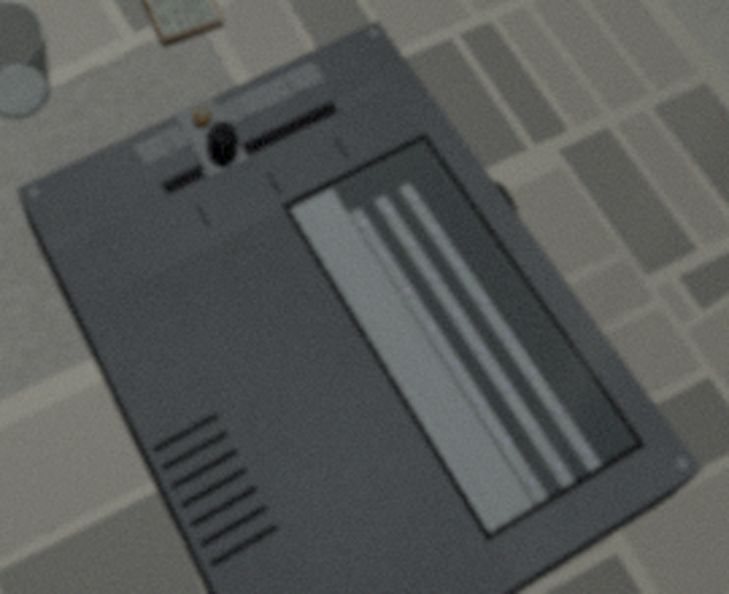

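```bash
python3 - <<'E'
from h import *
p=env.grab_frame("top"); s=env.grab_frame("scene")
off={"top":(3.4,75,95),"scene":(2.7,200,200)}
def g(q,n,uv,z):
    f,a,b=off[n]; uv=(np.array(uv,float)+.5)/f-.5+[a,b]; return pix2plane(q,uv,z)
# order RL RR FR FL, model (x,y) in window
M=np.array([[62,135],[62,-135],[-62,-135],[-62,135]])/1000
for n,q,uv in (("top",p,[(115,258),(503,312),(470,497),(70,438)]),("scene",s,[(490,535),(287,207),(427,137),(640,446)])):
    W=g(q,n,uv,.085); c=W.mean(0)
    A=M; B=W-c
    th=np.arctan2((A[:,0]*B[:,1]-A[:,1]*B[:,0]).sum(),(A*B).sum())
    Rm=np.array([[np.cos(th),-np.sin(th)],[np.sin(th),np.cos(th)]])
    print(n,"win c",c.round(4),"yaw",np.degrees(th).round(2),"resid",(B-A@Rm.T).round(4).tolist())
    k=g(q,n,[(588,270)] if n=="top" else [(222,136)],.130)[0]   # knob top
    print(" knob in window frame",((k-c)@Rm).round(4),k.round(4))
    t=g(q,n,[(549,234),(534,321),(517,408)] if n=="top" else [(203,216),(274,184),(342,148)],.085)
    print(" ticks",((t-c)@Rm).round(4).tolist())
    if n=="top":
        D=g(q,n,[(135,28),(703,99),(633,568),(20,468)],.085); print(" deck",((D-c)@Rm).round(4).tolist())
    sl=g(q,n,[(603,222),(568,438)] if n=="top" else [(166,188),(335,107)],.085); print(" slot",((sl-c)@Rm).round(4).tolist())
E
```

```text
top win c [0.5692 0.1725] yaw 0.34 resid [[0.0021, 0.0021], [0.0018, -0.0024], [-0.0016, -0.0026], [-0.0023, 0.0029]]
 knob in window frame [ 0.0873 -0.1948] [ 0.6577 -0.0217]
 ticks [[0.1231, -0.159], [0.0606, -0.1593], [-0.0003, -0.1581]]
 deck [[0.2373, 0.1659], [0.2375, -0.2495], [-0.094, -0.2504], [-0.0895, 0.1676]]
 slot [[0.137, -0.1943], [-0.0154, -0.195]]
scene win c [0.566  0.1732] yaw -0.04 resid [[0.0004, 0.0012], [0.0025, -0.0013], [-0.0025, -0.0018], [-0.0005, 0.0018]]
 knob in window frame [ 0.0908 -0.1934] [ 0.6567 -0.0203]
 ticks [[0.1253, -0.1603], [0.0638, -0.1583], [0.0006, -0.1604]]
 slot [[0.1398, -0.1952], [-0.0136, -0.1954]]
```

```bash
cat >> h.py <<'E'
WC=np.array([0.5675,0.173]); WY=np.radians(0.2)
def win(x,y,z=0.):
    c,s=np.cos(WY),np.sin(WY); return np.array([WC[0]+c*x-s*y,WC[1]+s*x+c*y,0.085+z])
def ori(az,tilt,flip):
    """tool points down tilted by tilt deg toward azimuth az (tilt 90 = horizontal). flip: half turn about tool axis"""
    a,t=np.radians(az),np.radians(tilt)
    h=np.array([np.cos(a),np.sin(a),0]); d=h*np.sin(t)-np.array([0,0,np.cos(t)])
    j=np.array([-np.sin(a),np.cos(a),0])*(-1 if flip else 1)
    m=np.c_[np.cross(d,j),d,j]
    return R.from_matrix(m).as_euler("xyz",degrees=True)
E
python3 - <<'E'
from h import *
B=[(0.598,-0.214),(0.573,-0.406),(0.427,-0.388)]
def ok(p,o): return env.inverse_kinematics(np.array(p).tolist(),np.array(o).tolist())
print("place")
for b in (70,80,90):
  for az in (-90,-60,-45,-30,0,30,45,60,90):
    r=[]
    for y in (-.095,0,.095):
      for f in (0,1):
        q=ok(win(0.,y,.035),ori(az,b,f)); r.append(0 if q is None else 1)
    print(b,az,r)
print("pick")
for i,b in enumerate(B):
  for al in (-40,-50):
    r=[]
    for az in range(0,360,30):
      for f in (0,1):
        q=ok((*b,.012),ori(az,-al,f)); r.append(0 if q is None else 1)
    print(i,al,r)
E
```

```text
place
70 -90 [1, 1, 1, 1, 1, 1]
70 -60 [1, 1, 1, 1, 1, 1]
70 -45 [1, 1, 1, 1, 1, 1]
70 -30 [0, 0, 1, 1, 1, 1]
70 0 [1, 1, 0, 0, 0, 0]
70 30 [1, 1, 1, 1, 1, 1]
70 45 [1, 1, 1, 1, 1, 1]
70 60 [1, 1, 1, 1, 1, 1]
70 90 [1, 1, 1, 1, 1, 1]
80 -90 [1, 1, 1, 1, 1, 1]
80 -60 [1, 1, 1, 1, 1, 1]
80 -45 [1, 1, 1, 1, 1, 1]
80 -30 [0, 0, 1, 1, 1, 1]
80 0 [0, 0, 0, 0, 0, 0]
80 30 [1, 1, 1, 1, 1, 1]
80 45 [1, 1, 1, 1, 1, 1]
80 60 [1, 1, 1, 1, 1, 1]
80 90 [1, 1, 1, 1, 1, 1]
90 -90 [1, 1, 1, 1, 1, 1]
90 -60 [1, 1, 1, 1, 1, 1]
90 -45 [1, 1, 1, 1, 1, 1]
90 -30 [0, 0, 1, 1, 1, 1]
90 0 [0, 0, 0, 0, 0, 0]
90 30 [1, 1, 1, 1, 1, 1]
90 45 [1, 1, 1, 1, 1, 1]
90 60 [1, 1, 1, 1, 1, 1]
90 90 [1, 1, 1, 1, 1, 1]
pick
0 -40 [1, 1, 1, 1, 1, 1, 1, 1, 1, 1, 1, 1, 1, 1, 1, 1, 1, 1, 1, 1, 0, 0, 1, 1]
0 -50 [1, 1, 1, 1, 1, 1, 1, 1, 1, 1, 1, 1, 1, 1, 1, 1, 1, 1, 1, 1, 0, 0, 1, 1]
1 -40 [1, 1, 1, 1, 1, 1, 1, 1, 1, 1, 1, 1, 1, 1, 1, 1, 1, 1, 1, 1, 0, 0, 0, 0]
1 -50 [1, 1, 1, 1, 1, 1, 1, 1, 1, 1, 1, 1, 1, 1, 1, 1, 1, 1, 1, 1, 0, 0, 1, 1]
2 -40 [1, 1, 1, 1, 1, 1, 1, 1, 1, 1, 1, 1, 1, 1, 1, 1, 1, 1, 1, 1, 0, 0, 1, 1]
2 -50 [1, 1, 1, 1, 1, 1, 1, 1, 1, 1, 1, 1, 1, 1, 1, 1, 1, 1, 0, 0, 0, 0, 1, 1]<sys>:0: UserWarning: Gimbal lock detected. Setting third angle to zero since it is not possible to uniquely determine all angles.
```

```bash
python3 - <<'E'
from h import *
def st(t):
    s=env.read_state(); print(t,round(float(s["clock"]),2),np.round(s["position"],4),np.round(s["force"],1),round(float(s["opening"]),3))
from itertools import product
x0=0.0885
for az,f in ((90,0),(90,1)):
    q=env.inverse_kinematics(win(x0,-.1945,.10).tolist(),ori(az+.2,0,f).tolist()); print(f,np.round(q,1))
best=min((0,1),key=lambda f:np.abs(np.array(env.inverse_kinematics(win(x0,-.1945,.10).tolist(),ori(90.2,0,f).tolist()))-env.read_state()["joint_positions"]).max())
o=ori(90.2,0,best).tolist()
env.goto(win(x0,-.1945,.13).tolist(),o); st("above")
p=env.grab_frame("wrist"); save(p,"k_w")
p=env.grab_frame("top"); print(env.search_frame(p,"shutter_knob")[:1])
E
```

```text
0 [ 12.2  26.6   2.2   0.  -65.6 -12. ]
1 [ 12.2  26.6   2.2   0.  -65.6 168. ]
above 4.03 [ 0.6567 -0.0202  0.215 ] [-0.7 -0.1 -0.7] 1.003
[{'xyz': [0.6477, -0.062, 0.0952], 'score': 0.72}]
```

View pics/k_w.png

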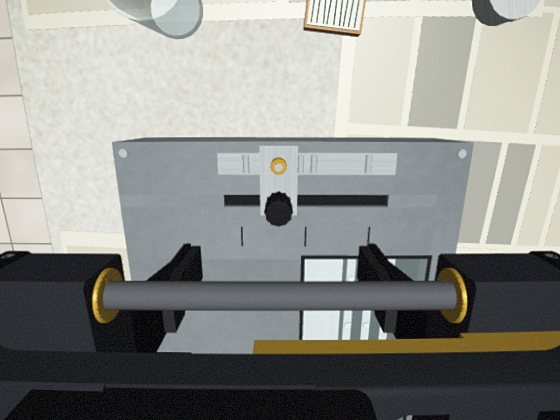

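```bash
cat >> h.py <<'E'
def st(t=""):
    s=env.read_state(); print(t,round(float(s["clock"]),2),np.round(s["position"],4),np.round(s["tool_rot"],1),np.round(s["force"],1),round(float(s["opening"]),3))
    return s
KY=-.1945
def kn(x,dz=.013): return win(x,KY,dz).tolist()
E
python3 - <<'E'
from h import *
env.gripper_to(.62)
x=.0885
print(env.move_straight(kn(x),rate=.15,force_limit=15)); st("down")
env.gripper_to(0,30); st("grip")
print(env.move_straight(kn(0.0),rate=.1,force_limit=40)); st("shut")
p=env.grab_frame("top"); save(p,"k1")
cv2.imwrite("pics/k1.png",cv2.resize(p["image"][95:270,75:290],None,fx=3.4,fy=3.4))
E
```

```text
False
down 5.97 [ 0.6575 -0.0211  0.0991] [-90.1   0.   90.2] [-1.1 -0.3  0.2] 0.619
grip 6.63 [ 0.657  -0.0212  0.0982] [-90.    0.   90.2] [-0.1 -1.  -0. ] 0.245
False
shut 7.67 [ 0.5698 -0.0215  0.0982] [-90.2  -0.   90.2] [ 6.2 -1.5 -2. ] 0.244
```

View pics/k1.png

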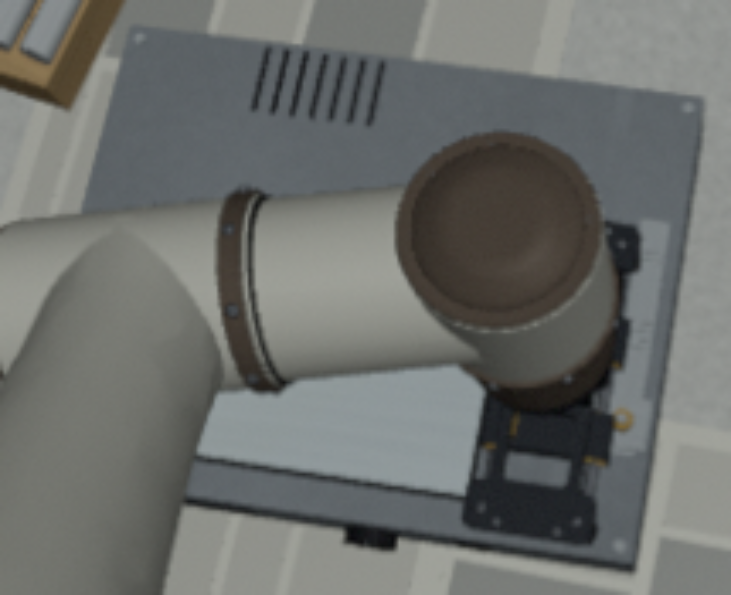

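```bash
python3 - <<'E'
from h import *
print(env.move_straight(kn(-.008),rate=.04,force_limit=30)); st("shut")
env.dwell(.3); s=st()
print(env.move_straight(kn(-.014),rate=.04,force_limit=20)); st("more")
E
```

```text
True
shut 7.96 [ 0.5699 -0.0215  0.0983] [-91.2  -0.   90.3] [ 3.  -0.1  2. ] 0.25
 8.26 [ 0.57   -0.0214  0.0983] [-91.1  -0.   90.3] [-1.2 -0.3  3.9] 0.239
True
more 8.52 [ 0.57   -0.0214  0.0983] [-91.7  -0.   90.4] [ 3.2 -0.6  0.8] 0.246
```

```bash
python3 - <<'E'
from h import *
env.move_straight([.570,-.0214,.0985],rate=.05); st()
env.gripper_to(.62); env.dwell(.2); st("rel")
env.move_straight(win(0,KY,.13).tolist(),rate=.2); 
env.goto(win(.0,KY-.16,.30).tolist(),ori(90.2,0,0).tolist()); st()
p=env.grab_frame("top")
cv2.imwrite("pics/k2.png",cv2.resize(p["image"][95:270,75:290],None,fx=3.4,fy=3.4))
cv2.imwrite("pics/k3.png",cv2.resize(p["image"][180:340,280:440],None,fx=3.7,fy=3.7,interpolation=cv2.INTER_CUBIC))
E
```

```text
8.77 [ 0.57   -0.0214  0.0983] [-91.7  -0.   90.4] [ 2.2 -0.2  0.9] 0.242
rel 9.81 [ 0.57   -0.0214  0.0985] [-91.7  -0.   90.4] [ 0.9 -0.5 -0.6] 0.622
 11.47 [ 0.5684 -0.1807  0.3826] [-89.8  -0.1  90.2] [-0.3  0.2 -1.1] 0.622
```

View pics/k2.png

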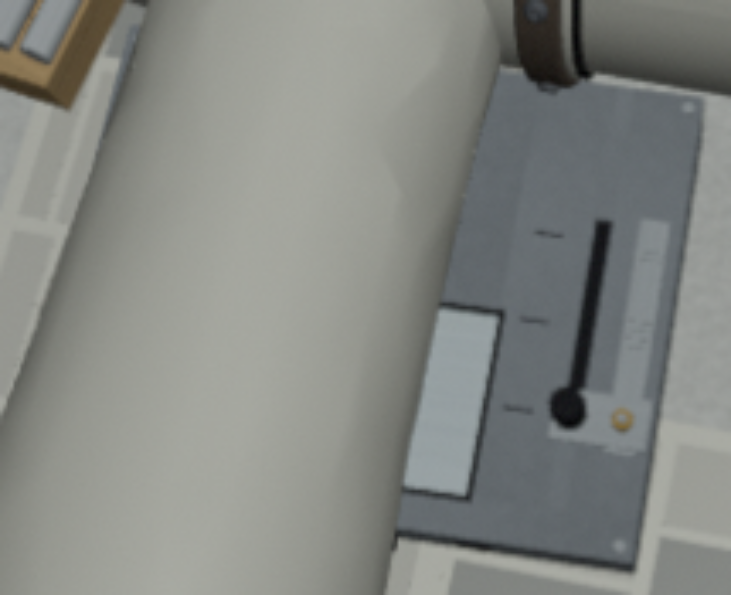

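View pics/k3.png

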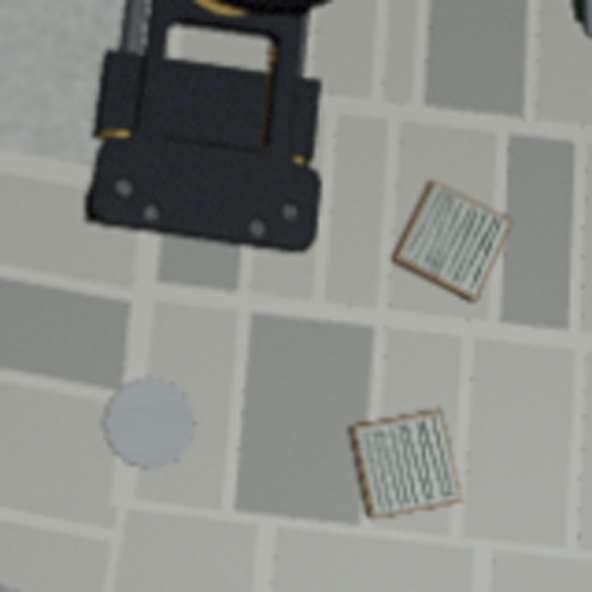

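```bash
python3 - <<'E'
from h import *
im=cv2.imread("pics/a_top.png")
for n,(r,c) in {"b0":(224,325),"b1":(245,402),"b2":(305,390)}.items():
    cr=cv2.resize(im[r-22:r+22,c-22:c+22],None,fx=9,fy=9,interpolation=cv2.INTER_CUBIC)
    cv2.imwrite(f"pics/{n}.png",cr)
cv2.imwrite("pics/ball.png",np.hstack([cv2.imread(f"pics/b{i}.png")[:, :]for i in range(3)])[:, ::1][:, :])
m=cv2.imread("pics/ball.png"); print(m.shape); cv2.imwrite("pics/ball2.png",cv2.resize(m,(795,265)))
E
```

```text
(396, 1188, 3)
```

View pics/ball2.png

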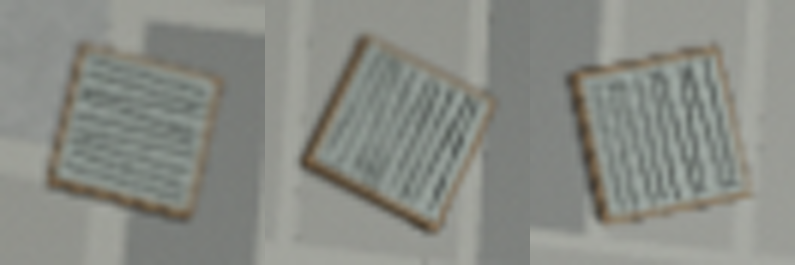

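```bash
cat >> h.py <<'E'
def fitsq(q,uv,side=.054,z=.014):
    W=pix2plane(q,uv,z); c=W.mean(0); e=W-c
    sides=np.linalg.norm(np.roll(W,-1,0)-W,axis=1)
    an=np.degrees(np.arctan2(e[:,1],e[:,0])); a=(an-45)
    yaw=np.degrees(np.angle(np.exp(1j*np.radians(a*4)).mean()))/4
    return c,yaw,sides
E
python3 - <<'E'
from h import *
q=env.grab_frame("top")
s=265/44
for n,(r,c),uv in (("b0",(224,325),[(84,55),(213,85),(187,205),(59,175)]),("b1",(245,402),[(105,45),(223,102),(170,215),(50,157)]),("b2",(305,390),[(55,80),(182,52),(210,190),(78,213)])):
    P=(np.array(uv)+.5)/s-.5+[c-22,r-22]
    cc,y,sd=fitsq(q,P); print(n,cc.round(4),round(y,1),sd.round(4))
qs=env.read_state()["joint_positions"]
B=[((.597,-.216),0)]
E
```

```text
b0 [ 0.599 -0.215] -4.8 [0.0536 0.0507 0.0526 0.0507]
b1 [ 0.5756 -0.4072] -19.1 [0.0526 0.0519 0.0529 0.052 ]
b2 [ 0.4277 -0.3894] 17.7 [0.052  0.0538 0.0531 0.0514]
```

```bash
cat >> h.py <<'E'
AL=55.; PT=75.; PAZ=-90+.2; OFF=.004; ZT=.0105
def pickpose(c,az,f,o=OFF,z=ZT):
    h=np.array([np.cos(np.radians(az)),np.sin(np.radians(az))])
    return np.r_[np.array(c)+o*h,z], ori(az,-AL,f)
def M(e): return R.from_euler("xyz",e,degrees=True).as_matrix()
def placepose(az,f,wy,wx=0,clear=.002,o=OFF,zt=ZT,paz=PAZ):
    """TCP so that the tilted block's lowest edge is clear above glass, and it falls to centre (wx,wy)"""
    Rp,Rq=M(ori(az,-AL,f)),M(ori(paz,PT,f))
    h=np.r_[np.cos(np.radians(az)),np.sin(np.radians(az)),0]; k=np.r_[-h[1],h[0],0]
    P=[]
    for u in(-.03,.03):
        for v in(-.03,.03):
            for z in(0,.012): P.append(h*(u-o)+k*v+np.r_[0,0,z-zt])
    for u in(-.027,.027): P.append(h*(u-o)+np.r_[0,0,.014-zt])
    Q=(Rq@Rp.T@np.array(P).T).T
    lo=Q[:,2].min(); piv=Q[np.argmin(Q[:,2])]
    g=np.r_[np.cos(np.radians(paz)),np.sin(np.radians(paz)),0]
    # final centre = pivot -0.03*g
    cen=win(wx,wy); px=cen+.03*g
    tcp=px-g*(piv@g); tcp[2]=.085+clear-lo
    return tcp,ori(paz,PT,f)
BL=[((.599,-.215),-4.8),((.5756,-.4072),-19.1),((.4277,-.3894),17.7)]
E
python3 - <<'E'
from h import *
ik=lambda p,o:(lambda q:None if q is None else np.round(q).astype(int).tolist())(env.inverse_kinematics(np.array(p).tolist(),np.array(o).tolist()))
for f in (0,1):
    for wy in (-.082,0,.082):
        t,o=placepose(0,f,wy); print("place",f,wy,t.round(3),ik(t,o),ik(t+[0,0,.2],o))
for i,(c,y) in enumerate(BL):
    for az in (y,y+90,y+180,y-90):
        for f in (0,1):
            p,o=pickpose(c,az,f); print(i,round(az),f,ik(p,o),ik(p+[0,0,.2],o))
for f in (0,1):
   print("down",ik([.5,-.1,.4],ori(PAZ,0,f)),ik([.5,.17,.4],ori(PAZ,0,f)),ik([.5,.17,.4],ori(PAZ,40,f)),ik([.5,.17,.4],ori(PAZ,75,f)))
E
```

```text
place 0 -0.082 [0.568 0.082 0.114] [43, 47, -22, 45, -90, 105] [43, 33, -16, 47, -104, 120]
place 0 0 [0.568 0.164 0.114] [49, 50, -12, 40, -96, 108] [48, 37, -7, 43, -109, 120]
place 0 0.082 [0.567 0.246 0.114] [53, 54, -2, 37, -102, 110] [53, 42, 3, 41, -116, 122]
place 1 -0.082 [0.568 0.082 0.114] [43, 47, -22, 45, -90, -75] [43, 33, -16, 47, -104, -60]
place 1 0 [0.568 0.164 0.114] [49, 50, -12, 40, -96, -72] [48, 37, -7, 43, -109, -60]
place 1 0.082 [0.567 0.246 0.114] [53, 54, -2, 37, -102, -70] [53, 42, 3, 41, -116, -58]
0 -5 0 [-5, 64, 33, 0, -114, -90] [-5, 55, 41, 0, -131, -90]
0 -5 1 [-5, 64, 33, 0, -114, 90] [-5, 55, 41, 0, -131, 90]
0 85 0 [9, 44, -35, 69, -58, -77] [12, 28, -27, 57, -70, -55]
0 85 1 [9, 44, -35, 69, -58, 103] [12, 28, -27, 57, -70, 125]
0 175 0 [-42, 35, -30, -124, -37, -116] [-18, 9, -20, -62, -13, 159]
0 175 1 [-42, 35, -30, -124, -37, 64] [-18, 9, -20, -62, -13, -21]
0 -95 0 [-31, 52, 19, -47, -90, -139] [-31, 39, 25, -49, -103, -154]
0 -95 1 [-31, 52, 19, -47, -90, 41] [-31, 39, 25, -49, -103, 26]
1 -19 0 [-21, 73, 53, 2, -125, -87] [-21, 66, 65, 3,
[... 420 characters left out ...]
-45, 57, 32, -48, -95, 35] [-46, 45, 39, -50, -107, 21]
2 18 0 [-14, 52, -6, 25, -83, -74] [-14, 39, 0, 26, -100, -66]
2 18 1 [-14, 52, -6, 25, -83, 106] [-14, 39, 0, 26, -100, 114]
2 108 0 None None
2 108 1 None None
2 198 0 [-63, 38, -12, -72, -58, -138] [-60, 18, -8, -61, -66, -164]
2 198 1 [-63, 38, -12, -72, -58, 42] [-60, 18, -8, -61, -66, 16]
2 -72 0 [-41, 57, 26, -26, -107, -117] [-42, 46, 33, -30, -124, -127]
2 -72 1 [-41, 57, 26, -26, -107, 63] [-42, 46, 33, -30, -124, 53]
down [7, 6, 4, 0, -88, 173] [36, 8, 7, 0, -88, 144] [50, 19, 1, 25, -104, 130] [53, 29, -9, 41, -117, 122]
down [7, 6, 4, 0, -88, -7] [36, 8, 7, 0, -88, -36] [50, 19, 1, 25, -104, -50] [53, 29, -9, 41, -117, -58]
```

```bash
cat >> h.py <<'E'
def hover(i_c,az,f=1,d=.12):
    p,o=pickpose(i_c,az,f); dd=M(o)[:,1]; return p-dd*d,o
def see(name):
    p=env.grab_frame(name)
    r=[(round(d["score"],2),np.round(d["xyz"],3).tolist()) for d in env.search_frame(p,"block1")]
    print(name,r); return p
E
python3 - <<'E'
from h import *
env.gripper_to(1.0)
hp,o=hover(BL[0][0],-94.8)
env.goto(hp.tolist(),o.tolist()); st("hover")
for n in ("scene","top","wrist"):
    p=see(n); save(p,"h0_"+n)
E
```

```text
hover 13.72 [ 0.5916 -0.3164  0.0812] [-90.3 -54.9  85.5] [-0.3  0.2  0.2] 1.002
scene [(0.79, [0.605, -0.208, 0.014]), (0.66, [0.433, -0.382, 0.014]), (0.63, [0.579, -0.405, 0.013])]
top [(0.71, [0.58, -0.395, 0.013]), (0.65, [0.608, -0.217, 0.014])]
wrist [(0.96, [0.601, -0.241, 0.014]), (0.76, [0.58, -0.4, 0.014])]
```

View pics/h0_scene.png

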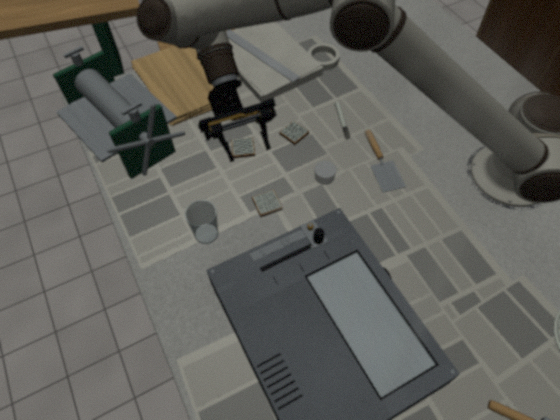

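View pics/h0_wrist.png

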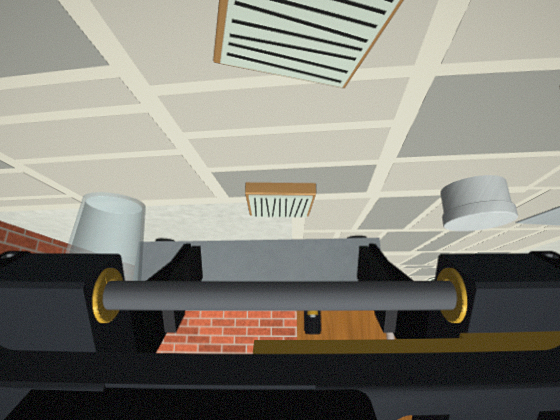

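```bash
cat >> h.py <<'E'
def pick(c,az,f=1,grip=25):
    p,o=pickpose(c,az,f)
    print("contact",env.move_straight(p.tolist(),rate=.12,force_limit=15)); st("at")
    env.gripper_to(0,grip); s=st("closed")
    env.move_straight((np.array(s["position"])+[0,0,.22]).tolist(),rate=.2); st("lift")
E
python3 - <<'E'
from h import *
pick(BL[0][0],-94.8)
p=env.grab_frame("wrist"); save(p,"l0_w"); p=env.grab_frame("scene"); save(p,"l0_s")
E
```

```text
contact False
at 15.18 [ 0.5989 -0.2199  0.0109] [-90.1 -54.9  85.3] [ 0.3 -0.7 -0.3] 1.001
closed 15.78 [ 0.5987 -0.2191  0.0106] [-90.  -55.   85.2] [ 0.4 -0.3 -0.4] 0.685
lift 17.02 [ 0.5982 -0.2188  0.2289] [-89.7 -55.1  84.9] [ 0.6  0.1 -1.3] 0.682
```

View pics/l0_w.png

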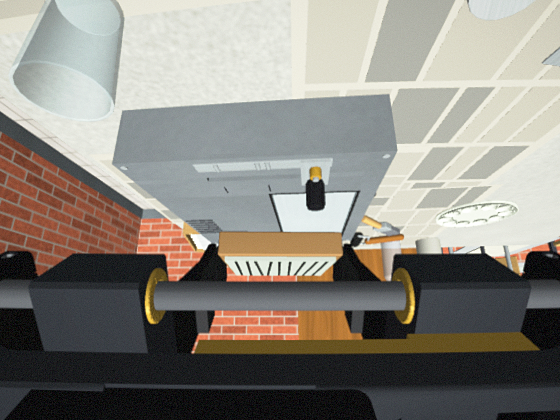

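View pics/l0_s.png

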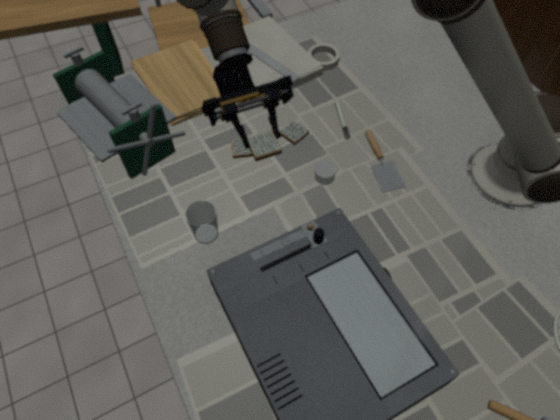

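```bash
cat >> h.py <<'E'
def carry(az,wy,wx=0,f=1):
    env.goto([.55,-.1,.42],ori(-92,0,f).tolist()); st("mid")
    t,o=placepose(az,f,wy,wx)
    env.goto((t+[0,0,.18]).tolist(),o.tolist()); st("above"); print("target",t.round(4))
    return t,o
E
python3 - <<'E'
from h import *
t,o=carry(-94.8,-.082)
p=env.grab_frame("wrist"); save(p,"c0_w"); p=env.grab_frame("scene"); save(p,"c0_s")
E
```

```text
mid 18.08 [ 0.5497 -0.0998  0.4178] [-89.8  -0.1  88. ] [ 0.   0.1 -0.7] 0.679
above 19.05 [0.5682 0.0807 0.2921] [-89.3  75.1  90.7] [-0.1 -1.   0.1] 0.686
target [0.5678 0.0817 0.114 ]
```

View pics/c0_w.png

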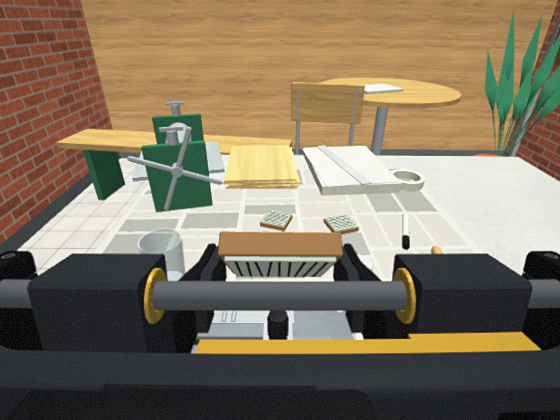

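View pics/c0_s.png

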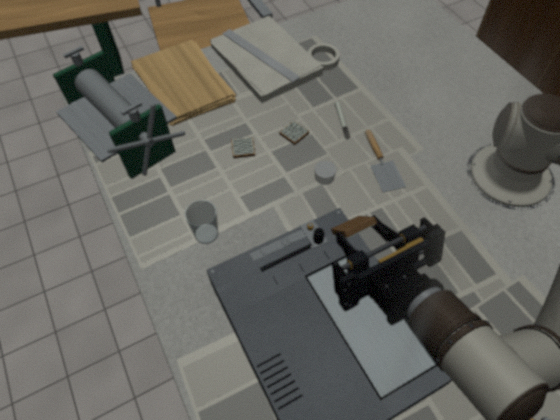

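```bash
cat >> h.py <<'E'
def lay(t,o,i):
    print(env.move_straight((t+[0,0,.01]).tolist(),rate=.12,force_limit=12)); st("near")
    print("touch",env.move_straight((t+[0,0,-.003]).tolist(),rate=.02,force_limit=4)); s=st("low")
    env.gripper_to(.85); env.dwell(.3); st("open")
    d=M(o)[:,1]; q=np.array(s["position"])
    env.move_straight((q-d*.13+[0,0,.03]).tolist(),rate=.15)
    p=see("top"); save(p,f"p{i}_t"); p=see("wrist"); save(p,f"p{i}_w"); p=see("scene");save(p,f"p{i}_s")
E
python3 - <<'E'
from h import *
t,o=placepose(-94.8,1,-.082)
lay(t,o,0)
E
```

```text
False
near 20.72 [0.568  0.0819 0.1247] [-90.3  74.9  90. ] [-0.1  0.2 -0.8] 0.682
touch False
low 21.52 [0.5678 0.0818 0.1116] [-90.   75.1  90.2] [-1.2  1.6  3.7] 0.685
open 22.42 [0.5678 0.0817 0.111 ] [-90.   75.   90.2] [-0.1 -0.9 -0.8] 0.849
top [(0.89, [0.569, 0.088, 0.1]), (0.62, [0.573, -0.405, 0.013]), (0.57, [0.43, -0.391, 0.013]), (0.22, [0.431, -0.221, 0.038])]
wrist [(0.62, [0.566, 0.104, 0.098]), (0.61, [0.579, -0.392, 0.017]), (0.57, [0.432, -0.373, 0.015])]
scene [(0.66, [0.571, 0.098, 0.098]), (0.61, [0.428, -0.387, 0.012]), (0.58, [0.58, -0.407, 0.012])]
```

View pics/p0_w.png

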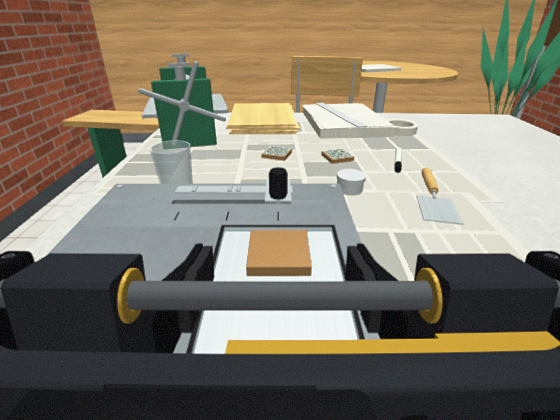

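View pics/p0_s.png

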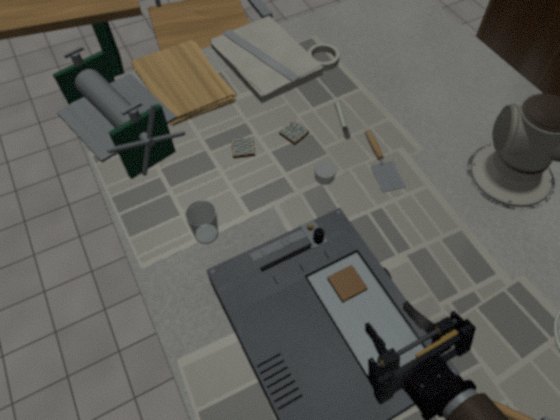

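```bash
cat >> h.py <<'E'
def back():
    s=env.read_state(); env.move_straight((np.array(s["position"])+[0,0,.12]).tolist(),rate=.2)
    env.goto([.55,-.1,.42],ori(-92,0,1).tolist())
E
python3 - <<'E'
from h import *
back()
env.gripper_to(1.0)
c,az=BL[1][0],BL[1][1]-90
hp,o=hover(c,az)
env.goto(hp.tolist(),o.tolist()); st("hover")
for n in ("scene","wrist"):
    p=see(n); save(p,"h1_"+n)
E
```

```text
hover 28.43 [ 0.5438 -0.5028  0.0813] [-90.3 -54.9  71.3] [ 0.6  0.3 -0.1] 0.999
scene [(0.64, [0.57, 0.096, 0.097])]
wrist [(0.62, [0.435, -0.409, 0.017]), (0.53, [0.557, 0.062, 0.096])]
```

View pics/h1_wrist.png

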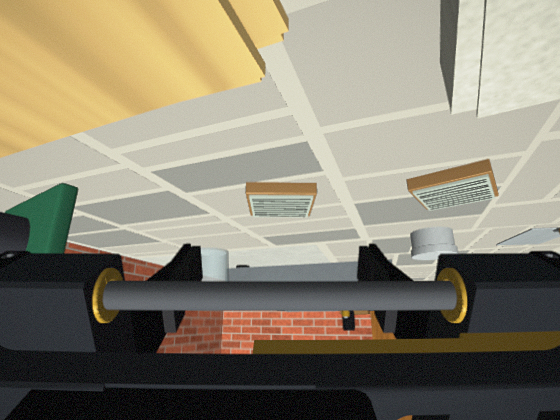

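```bash
python3 - <<'E'
from h import *
c,az=BL[1][0],BL[1][1]-90
pick(c,az)
t,o=carry(az,0.)
p=env.grab_frame("wrist"); save(p,"c1_w")
E
```

```text
contact False
at 29.77 [ 0.5742 -0.412   0.011 ] [-90.1 -54.9  71. ] [0.5 0.6 0.3] 1.001
closed 30.38 [ 0.5742 -0.4111  0.0105] [-90.  -55.   70.9] [ 0.  -0.1  0.1] 0.682
lift 31.62 [ 0.5739 -0.4107  0.2287] [-89.7 -55.1  70.6] [-0.2  1.  -1.6] 0.684
mid 33.05 [ 0.55   -0.1004  0.4186] [-89.8  -0.   87.9] [ 0.2 -1.  -1.5] 0.687
above 34.25 [0.5681 0.1624 0.2943] [-90.1  74.9  89.9] [-0.2 -0.2 -0.4] 0.684
target [0.5675 0.1637 0.114 ]
```

View pics/c1_w.png

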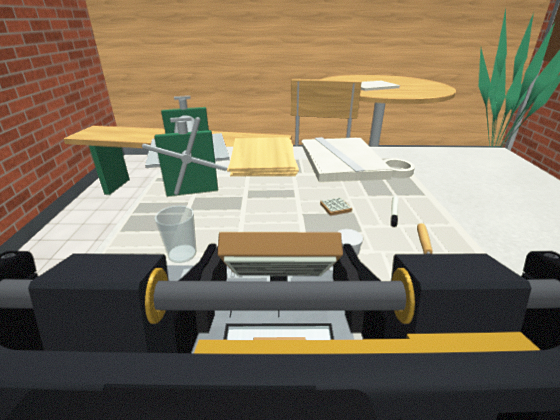

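```bash
python3 - <<'E'
from h import *
az=BL[1][1]-90
t,o=placepose(az,1,0.)
lay(t,o,1)
back(); env.gripper_to(1.0)
p=see("top"); save(p,"q1_t")
env.grab_frame
cv2.imwrite("pics/q1b.png",cv2.resize(p["image"][283:327,368:412],None,fx=10,fy=10,interpolation=cv2.INTER_CUBIC))
for d in env.trace(p,"block1"):
    m=d["mask"].astype(np.uint8); c=max(cv2.findContours(m,0,2)[0],key=cv2.contourArea)
    u=c.reshape(-1,2).mean(0); z=.014 if u[0]>280 else .099
    w=pix2plane(p,c.reshape(-1,2),z).astype(np.float32)
    print(round(d["score"],2),u.round(),np.round(cv2.minAreaRect(w*1000)[0],1),np.round(cv2.minAreaRect(w*1000)[1:][1],1))
E
```

```text
False
near 35.87 [0.5678 0.1639 0.1247] [-90.3  74.9  89.9] [-0.4  0.1 -1. ] 0.682
touch False
low 36.67 [0.5675 0.1637 0.1112] [-90.   75.   90.2] [-0.3 -0.4 -0.1] 0.687
open 37.57 [0.5675 0.1637 0.111 ] [-90.   75.   90.2] [-0.2 -0.4 -1.1] 0.853
top [(0.98, [0.563, 0.174, 0.1]), (0.78, [0.429, -0.391, 0.015]), (0.72, [0.564, 0.09, 0.102])]
wrist [(0.94, [0.569, 0.107, 0.099]), (0.79, [0.57, 0.189, 0.097]), (0.63, [0.434, -0.371, 0.014])]
scene [(0.89, [0.57, 0.098, 0.097]), (0.64, [0.43, -0.386, 0.014]), (0.63, [0.571, 0.175, 0.095])]
top [(0.96, [0.427, -0.39, 0.016]), (0.78, [0.562, 0.087, 0.101]), (0.74, [0.564, 0.17, 0.098])]
0.76 [390. 304.] [ 426.9 -388.1] 18.4
0.69 [157. 203.] [566.  174.7] 88.9
0.58 [192. 210.] [566.2  92.2] 0.5
```

View pics/p1_w.png

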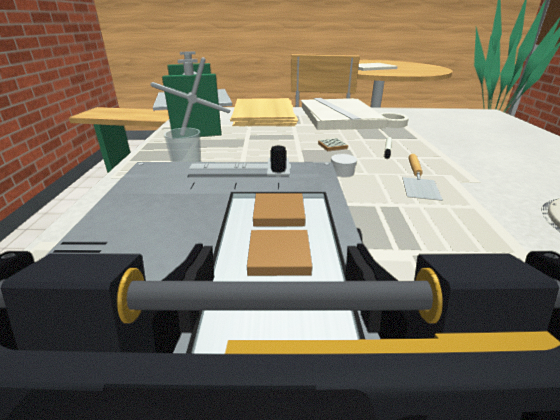

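View pics/q1b.png

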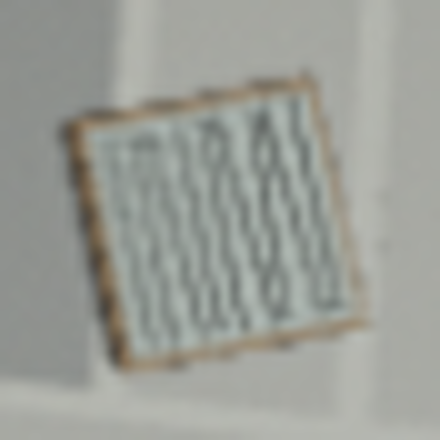

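View pics/q1_t.png

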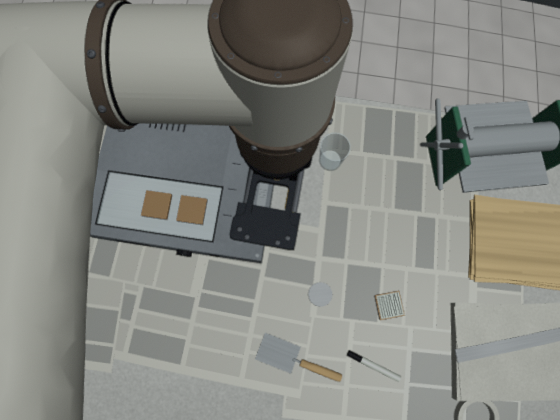

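```bash
python3 - <<'E'
from h import *
c,az=BL[2][0],BL[2][1]-90
hp,o=hover(c,az)
env.goto(hp.tolist(),o.tolist()); st("hover")
p=see("wrist"); save(p,"h2_wrist")
E
```

```text
hover 43.96 [ 0.4604 -0.4861  0.081 ] [-90.1 -54.8 107.9] [-0.   0.2 -1. ] 1.001
wrist [(0.85, [0.433, -0.409, 0.019])]
```

View pics/h2_wrist.png

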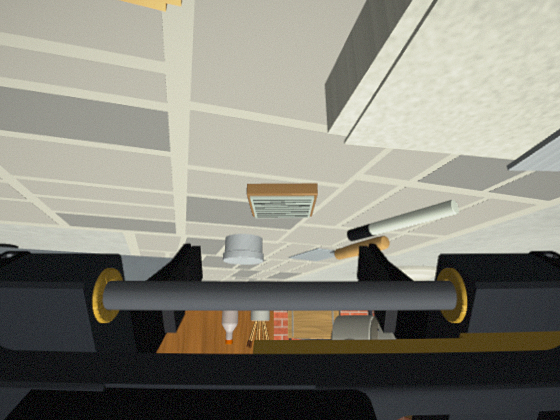

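Centred between the fingers again (block at 282,200).

```bash
python3 - <<'E'
from h import *
c,az=BL[2][0],BL[2][1]-90
pick(c,az)
t,o=carry(az,.082)
p=env.grab_frame("wrist"); save(p,"c2_w")
E
```

```text
contact False
at 45.21 [ 0.4292 -0.3939  0.0109] [-90.1 -54.9 107.7] [ 0.   0.  -0.1] 1.001
closed 45.81 [ 0.4289 -0.3933  0.0105] [-90.  -55.  107.7] [0.6 0.5 0.8] 0.681
lift 47.06 [ 0.4287 -0.3928  0.2292] [-89.9 -55.2 107.6] [ 0.3  0.5 -1.5] 0.684
mid 48.49 [ 0.5499 -0.1005  0.4186] [-89.8  -0.   88. ] [ 0.1 -1.2 -1.4] 0.683
above 49.94 [0.5679 0.2442 0.2948] [-90.2  74.9  89.8] [ 0.2 -0.1 -0.6] 0.684
target [0.5672 0.2457 0.114 ]
```

View pics/c2_w.png

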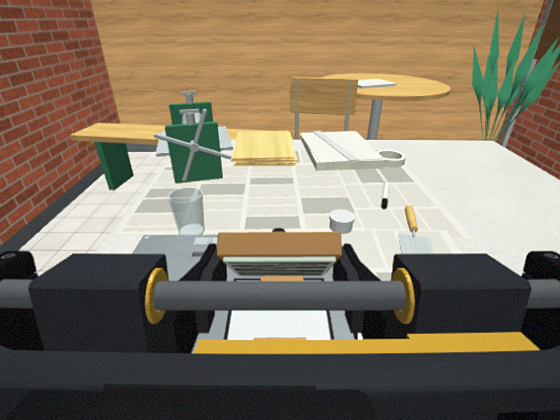

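```bash
python3 - <<'E'
from h import *
az=BL[2][1]-90
t,o=placepose(az,1,.082)
lay(t,o,2)
back()
env.gripper_to(.62)
env.goto(win(.10,KY,.20).tolist(),ori(90.2,0,0).tolist())
p=see("top"); save(p,"q2_t"); s=see("scene"); save(s,"q2_s")
for n,p in (("top",p),("scene",s)):
  for d in env.trace(p,"block1"):
    m=d["mask"].astype(np.uint8); c=max(cv2.findContours(m,0,2)[0],key=cv2.contourArea)
    w=pix2plane(p,c.reshape(-1,2),.099).astype(np.float32)
    r=cv2.minAreaRect(w*1000); print(n,round(d["score"],2),np.round(r[0]-WC*1000,1),np.round(r[1],1),np.round(r[2],1))
E
```

```text
False
near 51.56 [0.5675 0.2459 0.1248] [-90.2  74.9  90. ] [ 0.5  1.  -0.4] 0.683
touch False
low 52.36 [0.5672 0.2457 0.1111] [-90.   75.   90.2] [-0.6  0.3  0.1] 0.683
open 53.26 [0.5673 0.2457 0.111 ] [-90.   75.   90.2] [ 0.   0.6 -0.6] 0.852
top [(0.95, [0.564, 0.17, 0.099]), (0.85, [0.569, 0.252, 0.099]), (0.67, [0.56, 0.065, 0.101])]
wrist [(0.9, [0.57, 0.192, 0.1]), (0.7, [0.57, 0.272, 0.101]), (0.58, [0.565, 0.081, 0.1])]
scene [(0.91, [0.57, 0.175, 0.097]), (0.8, [0.566, 0.257, 0.096]), (0.59, [0.568, 0.07, 0.098])]
top [(0.95, [0.563, 0.064, 0.098]), (0.86, [0.569, 0.255, 0.096]), (0.71, [0.562, 0.174, 0.099])]
scene [(0.87, [0.568, 0.26, 0.098]), (0.62, [0.565, 0.071, 0.099]), (0.6, [0.57, 0.177, 0.1])]
top 0.8 [-2.6 82.7] [62.6 61.5] 89.8
top 0.73 [-1.7  0.6] [62.4 61.5] 88.9
top 0.7 [  -4.6 -107.9] [64.2 63. ] 1.0
scene 0.86 [-1.  4.] [64.2 63.7] 89.4
scene 0.82 [  -3.7 -104.7] [67.2 68.1] 2.5
```

View pics/p2_w.png

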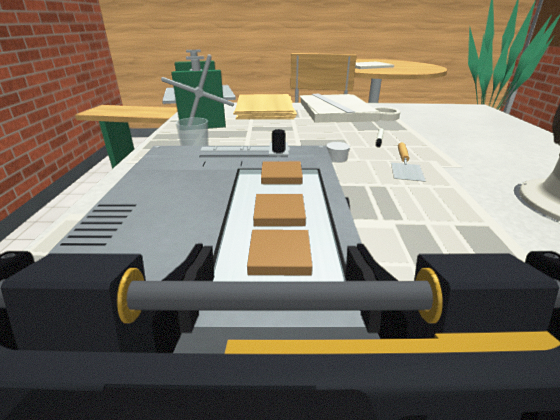

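View pics/q2_s.png

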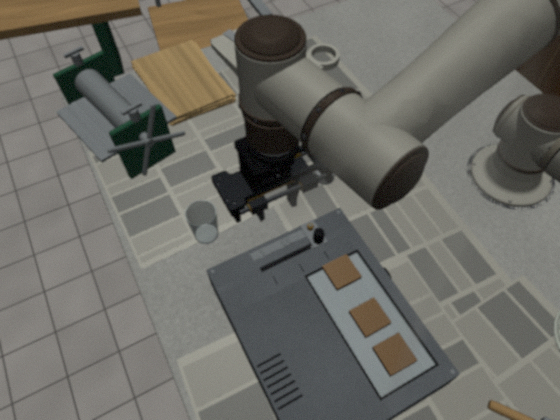

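```bash
python3 - <<'E'
from h import *
env.gripper_to(.25)
o=ori(90.2,0,0).tolist()
env.goto(win(-.001,-.161,.12).tolist(),o); st()
print(env.move_straight(win(-.001,-.161,.006).tolist(),rate=.1,force_limit=8)); st("dn")
print(env.move_straight(win(-.001,-.127,.006).tolist(),rate=.05,force_limit=15)); st("push")
env.move_straight(win(-.001,-.150,.006).tolist(),rate=.1)
env.move_straight(win(-.001,-.155,.12).tolist(),rate=.2)
env.goto(win(.10,KY,.20).tolist(),o)
p=env.grab_frame("top"); save(p,"r_t"); s=env.grab_frame("scene"); save(s,"r_s")
for n,p in (("top",p),("scene",s)):
  for d in env.trace(p,"block1"):
    m=d["mask"].astype(np.uint8); c=max(cv2.findContours(m,0,2)[0],key=cv2.contourArea)
    w=pix2plane(p,c.reshape(-1,2),.099).astype(np.float32)
    r=cv2.minAreaRect(w*1000); print(n,round(d["score"],2),np.round(r[0]-WC*1000,1),np.round(r[1],1),np.round(r[2],1))
cv2.imwrite("pics/r.png",np.vstack([cv2.resize(env.grab_frame("top")["image"][150:270,80:270],None,fx=4,fy=4)]))
E
```

```text
60.45 [0.5674 0.0121 0.2057] [-90.1   0.   90.3] [-0.2  0.6  0.8] 0.256
False
dn 61.74 [0.5676 0.0121 0.0917] [-90.1  -0.   90.2] [0.3 0.8 0.3] 0.245
False
push 62.58 [0.5669 0.0461 0.0909] [-90.   -0.   90.2] [1.3 0.1 0.3] 0.245
top 0.72 [ -4.4 -84. ] [58.1 60.8] 1.9
top 0.6 [-1.5  0.2] [63.9 61.5] 90.0
top 0.57 [-2.2 82.7] [67.5 65.9] 89.3
scene 0.69 [ -3.1 -83.1] [66.5 65.3] 0.3
scene 0.59 [-0.6 85.2] [61.  63.9] 89.6
```

View pics/r.png

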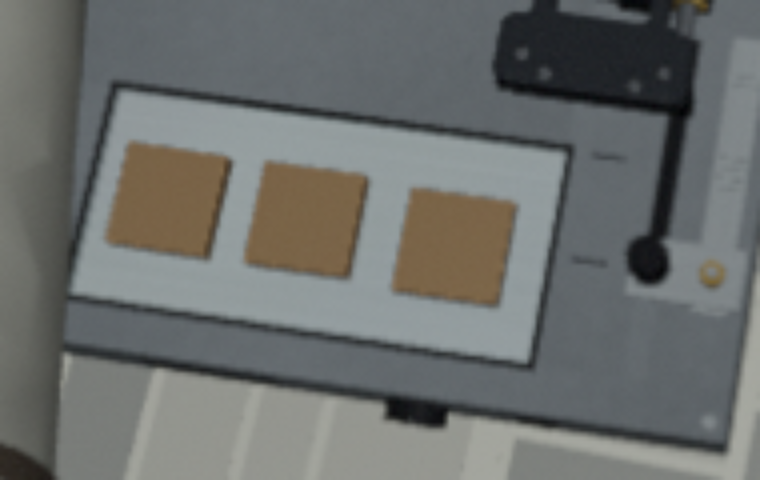

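View pics/r_s.png

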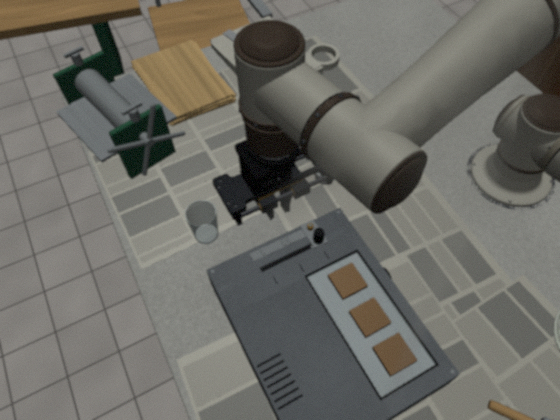

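```bash
python3 - <<'E'
from h import *
env.gripper_to(.62)
S=.0025
env.goto(kn(S,.13),ori(90.2,0,0).tolist())
print(env.move_straight(kn(S),rate=.12,force_limit=15)); st("dn")
env.gripper_to(0,30); st("grip")
print(env.move_straight(kn(S+.062),rate=.05,force_limit=60)); st("half")
env.dwell(.3); st("half")
E
```

```text
False
dn 67.04 [ 0.5714 -0.0214  0.0988] [-90.1  -0.   90.2] [-0.1  0.7 -0.2] 0.618
grip 67.71 [ 0.5705 -0.0215  0.0981] [-90.    0.   90.2] [-2.   1.5  1.9] 0.244
False
half 69.1 [ 0.633  -0.0213  0.0981] [-90.   -0.   90.2] [-2.2  1.3  1.9] 0.241
half 69.4 [ 0.633  -0.0213  0.0981] [-90.   -0.   90.2] [-1.1  0.7  3.3] 0.243
```

```bash
python3 - <<'E'
from h import *
S=.0025
env.gripper_to(.62); env.dwell(.2); st()
env.move_straight(kn(S+.062,.10),rate=.2)
p=env.grab_frame("wrist"); save(p,"half_w")
p=env.grab_frame("scene"); cv2.imwrite("pics/half_s.png",cv2.resize(p["image"][200:420,200:470],None,fx=2.7,fy=2.7))
env.dwell(3.4); st()
E
```

```text
70.44 [ 0.6327 -0.0213  0.098 ] [-90.   -0.   90.2] [-0.4  0.1 -0.5] 0.621
 74.53 [ 0.6327 -0.0213  0.185 ] [-90.   -0.   90.2] [ 0.1  0.9 -0. ] 0.619
```

View pics/half_w.png

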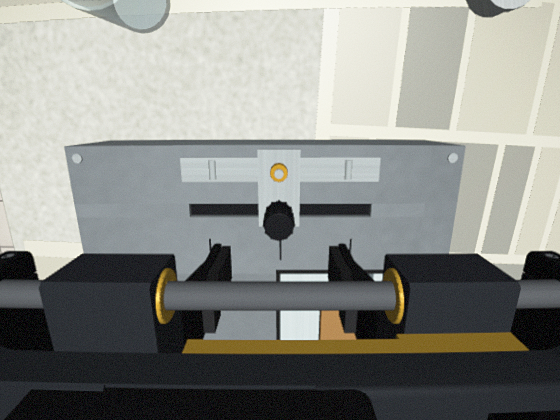

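View pics/half_s.png

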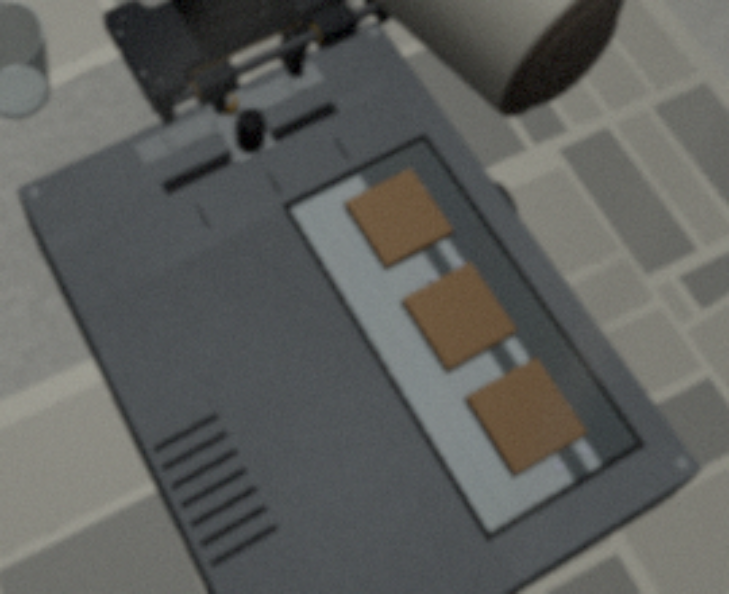

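```bash
python3 - <<'E'
from h import *
S=.0025
print(env.move_straight(kn(S+.062),rate=.12,force_limit=15)); st("dn")
env.gripper_to(0,30); st("grip")
print(env.move_straight(kn(S+.1245),rate=.05,force_limit=60)); st("open")
env.dwell(.3); st()
env.gripper_to(.62); env.dwell(.2); st()
env.move_straight(kn(S+.124,.10),rate=.2)
p=env.grab_frame("wrist"); save(p,"open_w")
p=env.grab_frame("scene"); cv2.imwrite("pics/open_s.png",cv2.resize(p["image"][200:420,200:470],None,fx=2.7,fy=2.7))
env.dwell(3.4); st()
E
```

```text
False
dn 75.4 [ 0.6334 -0.0212  0.0988] [-90.1   0.   90.2] [ 0.8 -0.3  0.6] 0.622
grip 76.07 [ 0.6328 -0.0213  0.0982] [-90.    0.   90.2] [-0.9 -0.1  0.4] 0.244
False
open 77.47 [ 0.6938 -0.021   0.0981] [-89.8   0.   90.2] [-7.   1.6  6.2] 0.245
 77.77 [ 0.6938 -0.0211  0.0981] [-89.8   0.   90.2] [-6.9  1.4  6. ] 0.243
 78.81 [ 0.6952 -0.021   0.098 ] [-90.   -0.   90.2] [-0.1 -0.6 -0.5] 0.618
 82.89 [ 0.6947 -0.0211  0.185 ] [-90.   -0.   90.2] [-0.2  1.  -0.8] 0.622
```

View pics/open_w.png

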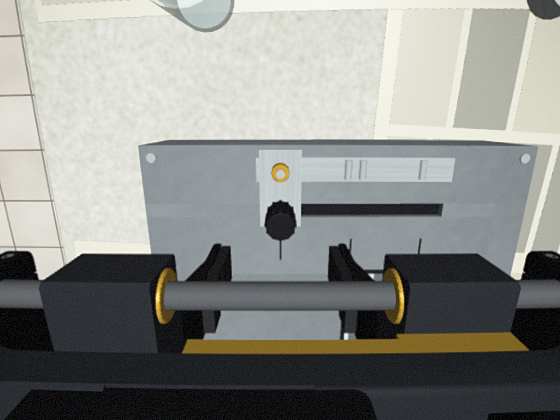

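View pics/open_s.png

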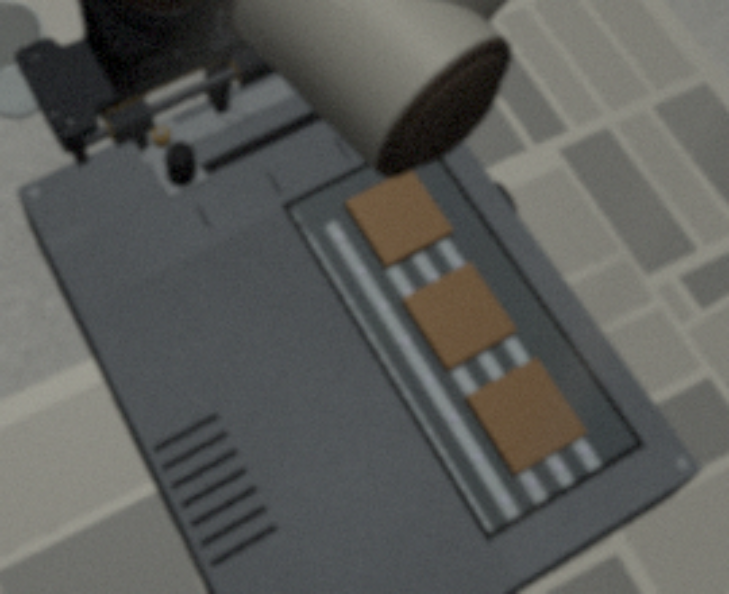

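```bash
python3 - <<'E'
from h import *
S=.0025
print(env.move_straight(kn(S+.123),rate=.12,force_limit=15)); st("dn")
env.gripper_to(0,30); st("grip")
print(env.move_straight(kn(S-.001),rate=.06,force_limit=60)); st("shut")
env.dwell(.3); st()
env.gripper_to(.62); env.dwell(.2); st()
env.move_straight(kn(S,.13),rate=.2)
env.goto(win(.10,KY-.02,.25).tolist(),ori(90.2,0,0).tolist()); env.dwell(.5); st()
p=env.grab_frame("top"); cv2.imwrite("pics/end_t.png",cv2.resize(p["image"][95:270,75:290],None,fx=3.4,fy=3.4))
s=env.grab_frame("scene"); save(s,"end_s")
for n,p in (("top",p),("scene",s)):
  for d in env.trace(p,"block1"):
    m=d["mask"].astype(np.uint8); c=max(cv2.findContours(m,0,2)[0],key=cv2.contourArea)
    w=pix2plane(p,c.reshape(-1,2),.099).astype(np.float32)
    r=cv2.minAreaRect(w*1000); print(n,round(d["score"],2),np.round(r[0]-WC*1000,1),np.round(r[1],1))
for t in("tin","jar"): print(t,[(round(d["score"],2),np.round(d["xyz"],3)) for q in (p,s) for d in env.search_frame(q,t)])
E
```

```text
False
dn 83.77 [ 0.6944 -0.021   0.099 ] [-90.1   0.   90.2] [ 0.1 -0.1  0.1] 0.62
grip 84.43 [ 0.6937 -0.0211  0.0982] [-90.    0.   90.2] [-0.7 -0.5  0.5] 0.243
False
shut 86.65 [ 0.5697 -0.0215  0.0981] [-90.    0.   90.2] [ 2.2 -0.6  0.5] 0.245
 86.95 [ 0.5697 -0.0215  0.0981] [-90.    0.   90.2] [ 2.4 -0.3  0.3] 0.244
 87.99 [ 0.5697 -0.0215  0.098 ] [-90.   -0.   90.2] [-0.7  0.4  0.7] 0.616
 89.89 [ 0.6681 -0.041   0.3351] [-90.   -0.   90.2] [-0.3 -0.1 -1.3] 0.618
top 0.89 [ -3.9 -86.2] [62.2 63.2]
top 0.82 [-2.9 82.8] [65.9 63.4]
top 0.6 [-2.3  0.4] [65.1 65.7]
scene 0.88 [-1.4  2.9] [63.5 64.9]
scene 0.87 [ -4.  -83.5] [65.  64.6]
scene 0.79 [-1.  84.7] [61.7 59.6]
tin [(0.72, array([ 0.434, -0.215,  0.035])), (0.72, array([ 0.434, -0.215,  0.035]))]
jar [(0.68, array([0.57 , 0.257, 0.096])), (0.59, array([ 0.762, -0.219,  0.065])), (0.68, array([0.57 , 0.257, 0.096])), (0.59, array([ 0.762, -0.219,  0.065]))]
```

View pics/end_t.png

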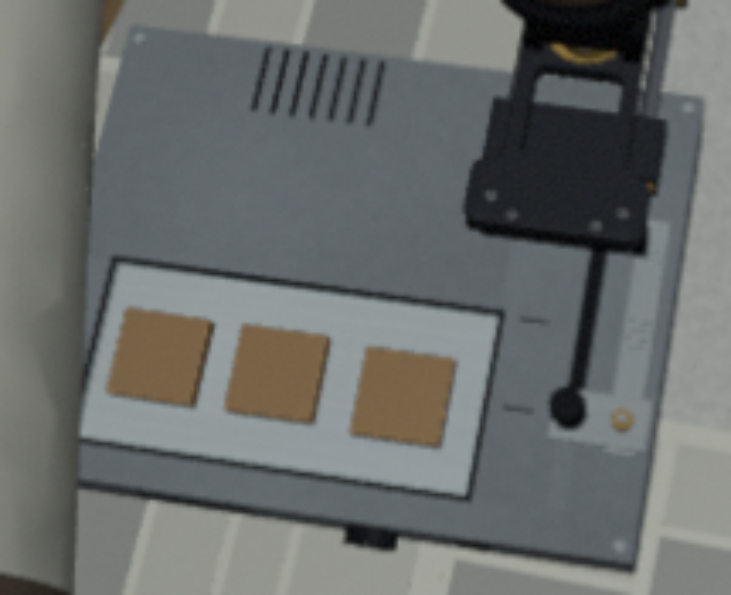

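View pics/end_s.png

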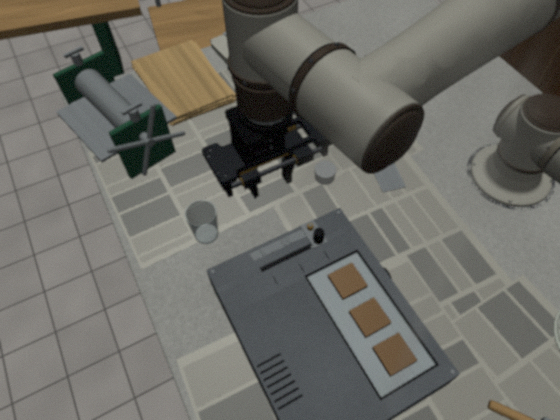

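Everything is in its place: the shutter is shut, the three blocks lie flat on the glass, the tin and the water glass stand, and the robot is clear.

```bash
python3 -c "
from h import *
env.close_job()"
```

```text
the job is handed in; nothing more can be done
```

The step test is finished and handed in, about 90 s into the 210 s allowed; no verdict was reported.

**What I did**
- I slid the shutter shut, then turned over each of the three blocks and laid it polymer face down on the glass.
- The first block was knocked about 25 mm towards the right end of the window while I was fetching another. I pushed it back before touching the shutter again.
- I moved the shutter to half open and left it there for over 3 s, then to fully open for over 3 s, and then slid it shut.

**Last checks**
- **Shutter:** with the knob in the grip, it reads 0.570 m, the same as at the first shutting. The picture shows the window fully covered.
- **Blocks:** all three lie flat with the MDF side up, about -85, +1 and +83 mm along the window and within 4 mm across. The limits are 107 mm and 34 mm.
- **Tin and water glass:** in the pictures both stand upright where they were at the start.

**Disagreements:** the two cameras differed by up to about 3 mm. One network hit for the water glass was really a block. The wrist pictures showed the knob on the half and full marks, but the travel was read from the arm's position, not measured directly.

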